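# Nip the viewing stage in the vise and hold a card case flush on it

## Task

The tilting stage is standing loose in the little vise: crank the vise handle clockwise until the jaw nips the stage's foot firmly. Then take the card case with the red label from the wooden ledge, tilt it to the slope of the black plate and hold its back flush against the plate, label end up, centred from side to side and with its bottom edge level with the plate's bottom edge. Press only lightly, finish while still holding it there, and leave the other things on the desk where they are.

Things in the scene. Friction and masses are not known exactly. Their poses are not given: they have to be found in the camera images.
- crank (a joint): vise handle angle (rad), grows clockwise seen from the handle's end, 0 to 14, starts at 0 to 4. Each rad moves the jaw 0.8 mm in (5 mm a turn); it stays where left, about 4 N at the grip turns it. At 0 the opening is 30.5 mm, the stage's foot 24 mm: both jaws meet it at about 8.1 rad, then it stiffens; 0.5 to 1 rad more nips it firmly. Let go, it springs back to about 8.5 and stays tight.
- vise: fixed blue machine vise, round base 148 mm across, bolt lugs to 93 mm each side. Origin: base centre on the desk. x: along the screw from the handle (-x, robot's side) to the fixed jaw (+x), y across, z up. Bed top z = 55 mm, jaws 84 mm wide, tops at 94 mm; fixed jaw face x = 20 mm, back x = 54 mm; screw bearing block x = -93 to -77 mm, top 88 mm
- vise_jaw: moving jaw, 84 mm wide, 30 mm thick, origin at the foot of its gripping face on the bed top, axes as the vise
- crank_grip (a point): centre of the black spinning grip on the handle: cylinder 18 mm thick, 46 mm long along the vise's x axis, 32 mm on the robot's side of the 12 mm crank arm, circling at 42 mm radius about the screw, 33 to 117 mm above the desk. Can be pinched from above, fingers closing along the vise's y. Its axes turn with the crank
- crank_axis (a point): fixed point on the screw's axis in the plane of the grip's circle, 75 mm above the desk, 140 mm from the vise's origin on the robot's side; axes as the vise. At crank angle q the grip is at y = -42 mm * sin(q - 2), z = +42 mm * cos(q - 2) from here
- stage: tilting viewing stage (0.54 kg): aluminium foot 24 (x) x 60 (y) x 40 (z) mm standing loose on the vise bed between the jaws, fork and hinge above. Origin: centre of the foot's underside; x points away from the robot, the way the plate looks, z up. The closing jaw pushes it a few mm along x and squares it
- stage_plate: the stage's matt black plate, 90 mm wide, 80 mm high, 6 mm thick, no lip. Origin on the hinge, 68 mm above the foot's underside, level with the plate's lower edge; x: face normal, away from the robot and up; y: sideways; z: up the slope, leaning back to the robot 20 to 35 degrees from vertical (differs each time). Hinge locked by friction up to 3 N m
- stage_face (a point): middle of the plate's front face, 12 mm in front of the hinge and 40 mm up the slope from the plate's lower edge; axes as the plate
- case_red: clear rigid card case, red label band at its top end, 81 (y) x 136 (z) x 7 (x) mm, 70 to 120 g, standing on its short edge in a groove of the ledge. Origin: centre of its bottom end; x: out of the card's front, away from the robot; z: up to the label end. Fingers on its top 45 mm clear the plate
- case_back (a point): point on the case's back face (3.5 mm behind its middle), 40 mm up from its bottom edge; axes as the case. Meets point stage_face when the job is done.
- case_top (a point): middle of the case's top end, 136 mm above its bottom edge; axes as the case
- ledge: fixed wooden display ledge 64 (x) x 200 (y) x 26 (z) mm, two grooves end to end along y, each 83 mm long, 10 mm wide, 20 mm deep, middles at y = +49.5 and -49.5 mm, groove floor 6 mm above the desk. Origin: centre of its underside. The red case may stand in either groove
- case_green: the same kind of case with a green label, in the other groove; leave alone. Origin and axes as the red one's.
- mouse: black computer mouse, 62 x 112 x 35 mm, origin under its middle; leave alone
- loupe: silver eye loupe, 38 mm across, 46 mm tall, origin under its middle; leave alone
- sleeves: white block of card sleeves, 75 x 105 x 26 mm, origin under its middle; leave alone

How it is judged:
On the way, in this order (a step that is already met when the one before it is completed fails the run):
1. the vise jaw has been cranked onto the stage's foot and nips it firmly, the red case still on the ledge (contact force between vise_jaw and stage above 30 N and distance of case_red from where it was at the start of the episode below 0.01 m), for 0.2 s.
2. the red case is lifted clear of the ledge (height (world z) of case_red above 0.04 m and contact force between the fingers and case_red above 1 N), for 0.2 s.
At the end, for the whole second after the job is handed in: Fingers hold the red case, back on the plate: faces within 0.04 rad, gap under 2.5 mm, centring and bottom edge within 12 mm, turned under 0.12 rad, label up, pressed with 1 to 15 N, still; jaw nips the foot with over 30 N; green case, mouse, loupe, sleeves within 20 mm of their starts (angle between the x axis of case_red and the x axis of stage_plate, either way round below 0.04 rad and angle between the z axis of case_red and the z axis of stage_plate, either way round below 0.12 rad and x of case_back in the frame of stage_face between -0.0025 and 0.0025 m and y of case_back in the frame of stage_face between -0.012 and 0.012 m and z of case_back in the frame of stage_face between -0.012 and 0.012 m and z of case_top in the frame of stage_face above 0.05 m and contact force between case_red and stage_plate between 1 and 15 N and contact force between the fingers and case_red above 1 N and contact force between vise_jaw and stage above 30 N and linear speed of case_red below 0.02 m/s); the arm keeps its last pose, push and grip.
It fails at once if the green case, mouse, loupe or sleeve pack shifted by more than 20 mm (distance of any of case_green, mouse, loupe, sleeves from where it was at the start of the episode above 0.02 m).
It also fails if it takes over 56 s, if anything falls off the work surface, if the arm or the gripper's body presses on something with over 40 N, if the wrist force passes 120 N, or if a joint passes its speed limit or range.

## Robot

A 6-joint arm with a two-finger parallel gripper is mounted at the origin on the work surface. World frame = base frame: x ahead of the robot, y to its left, z up, the work surface at z = 0. Lengths are in m, angles in rad, forces in N, time in s.
With the tool pointing down it reaches from about 0.35 to 0.775 m from the base axis. Payload 7.3 kg.
Tool frame: the origin (TCP) lies on the mounting face of the last link; the fingertips stand 178 mm ahead of it and the grasp point (between the pads) lies 159 mm ahead of it (robot.tcp_to_tips is the distance from the TCP to the fingertips, in m); z points along the fingers, y is the direction in which the jaws open and shut (so a half turn about z gives the same grasp; the last joint's range is limited). The gripper opens to 92 mm and grips with 3 to 60 N. Pads are 19 mm wide; open, the fingers measure 130 mm over their backs; the gripper's body (75 mm by 190 mm) begins 47 mm behind the grasp point.
Start: joints at [-1.377, 0.342, 1.524, -0, 1.275, -0.146], TCP at [0.175, -0.495, 0.405] pointing down, gripper open.
Joint ranges: [-2.53, 2.53], [-0.77, 2.02], [0.04, 2.7], [-1, 4.14], [0.28, 2.66], [-3.11, 3.11]. Speed limits (rad/s): [2.57, 2.57, 3.14, 3.14, 3.14, 3.14].

## Interface

Orientations are given as [roll, pitch, yaw] about the fixed x, y, z axes, in that order (R = Rz(yaw) Ry(pitch) Rx(roll)).
In Python, from cell import robot, viewer gives the robot as it stands.
- The arm moves only by the shell command python3 -m creep 'ROWS' [OPENING] [FORCE]. ROWS is JSON, a list that holds one entry, the list of rows, each a list of 6 numbers: the shift along the world's x, y, z in mm, then the turn, a rotation vector about the world's x, y, z in degrees. A call has 1 to 5 rows; each row shifts and turns the pose as measured when the row begins; what a row does not reach is not made up. A row lasts 1/12 s, in which the tool goes at most 41.7 mm and 7.16 degrees, less where a joint would pass 70% of its speed; a pose out of reach is approached as far as the arm can. A call with a gripper value outside its range is refused whole. OPENING is the closure, from -1 (fully open) to 1 (shut), set as the call begins (- or left out, the last holds). The fingers move at their own pace and stop on an object; FORCE is the grip in N (left out, the last holds). Time passes only in rows, so rows that do not move let the fingers close. It gives the time, the measured TCP pose, the force and the opening at its end, in the units of the state.
- robot.observe(): the state, without advancing time (a new reading comes with each control period).
- viewer.read_camera(name): name is "side" or "top"; returns the picture (384x512x3 uint8, blue, green, red); there is no depth.
- viewer.camera_model(name): a dict with "fx", "fy", "cx", "cy" (pixels), "k1" (the pictures are not rectified: a ray, as slopes to the right and down, at radius r is drawn at 1 + k1 r^2 times it, then the intrinsics apply), "pose" (4x4, takes a point from camera to world coordinates). Camera axes: x right, y up, looking along -z (the intrinsics and any distortion apply to the point x, -y, -z); pixel columns grow to the right and rows downward; lengths in m; the calibration is good to about 2 mm. A picture is of the moment at which its call begins. camera_model takes no time and is no camera call.
- robot.hand_in(): hands the job in, once; it reports no verdict.
The state is a dict: "time": time; "qpos": joint angles; "qvel": joint speeds; "joint_efforts": joint torques, N m; "tool_pos": TCP position; "tool_rot": TCP orientation; "contact_force": force on the tool from outside, world axes, zero at the start; "torque": the same for the moment, N m; "opening": finger opening in m.
Only numpy, scipy, OpenCV 4.12 (cv2) and the standard library are available. Lean on these libraries where they do the work, as an engineer would, in place of code of your own. Each camera call takes 0.05 s, during which the arm holds its last target. There are 200 camera calls.

## Working session

There is one attempt and no reset: what is moved stays moved. The work goes in short steps, Python scripts to look and compute and a shell command to move; the robot and the scene stay as the last step left them, time stands still between calls to the robot, and variables do not carry over. Pictures are saved under pics/ and viewed, about 8 in all and at most 12, crops included, and the job is handed in when it is done.

```bash
ls; mkdir -p pics; python3 - <<'E'
from cell import robot, viewer
import cv2,numpy as np
for n in("side","top"):
    cv2.imwrite(f"pics/{n}0.png",viewer.read_camera(n))
    m=viewer.camera_model(n);print(n,{k:(np.round(v,3).tolist()) for k,v in m.items()})
print(robot.observe())
E
```

```text
pics
side {'fx': 384.743, 'fy': 384.743, 'cx': 260.606, 'cy': 192.658, 'k1': -0.07, 'pose': [[-0.944, 0.2, -0.261, 0.339], [-0.329, -0.592, 0.736, 0.718], [-0.007, 0.781, 0.625, 0.733], [0.0, 0.0, 0.0, 1.0]]}
top {'fx': 490.276, 'fy': 490.276, 'cx': 252.857, 'cy': 185.217, 'k1': -0.007, 'pose': [[-0.014, 0.978, -0.21, 0.325], [-1.0, -0.014, 0.002, 0.031], [-0.001, 0.21, 0.978, 1.294], [0.0, 0.0, 0.0, 1.0]]}
{'time': 0.1, 'qpos': array([-1.37704543e+00,  3.42625535e-01,  1.52490942e+00, -6.87379212e-06,
        1.27542894e+00, -1.45991477e-01]), 'qvel': array([ 0.00128901, -0.00396547, -0.00210128,  0.00141228,  0.00125272,
        0.00160401]), 'joint_efforts': array([ 2.36469292e-03, -4.32005703e+01, -2.44693100e+01,  7.19768484e-02,
        5.27594984e-02, -3.11957137e-05]), 'tool_pos': array([ 0.17495308, -0.49485807,  0.4041328 ]), 'tool_rot': array([-3.14023504e+00, -1.92976176e-04,  3.39744247e-01]), 'contact_force': array([ 0.68881098,  0.00563163, -0.10191114]), 'torque': array([0.0342295 , 0.00050483, 0.01467706]), 'opening': 0.09204283245742007}
```

```bash
python3 -c "
import cv2,numpy as np
a=cv2.imread('pics/side0.png');b=cv2.imread('pics/top0.png')
cv2.imwrite('pics/side0b.png',cv2.resize(a,(800,600),interpolation=cv2.INTER_CUBIC))
cv2.imwrite('pics/top0b.png',cv2.resize(b,(800,600),interpolation=cv2.INTER_CUBIC))"
```

```text
(no output)
```

View pics/side0b.png

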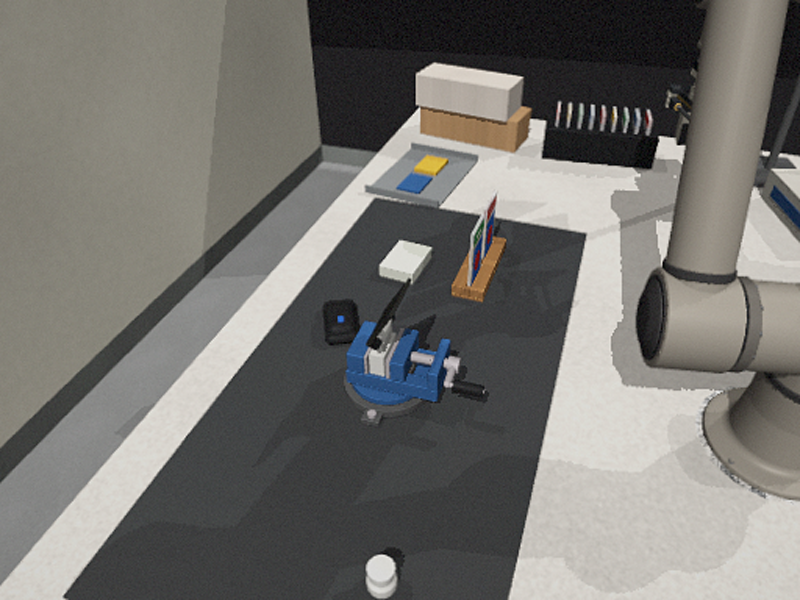

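View pics/top0b.png

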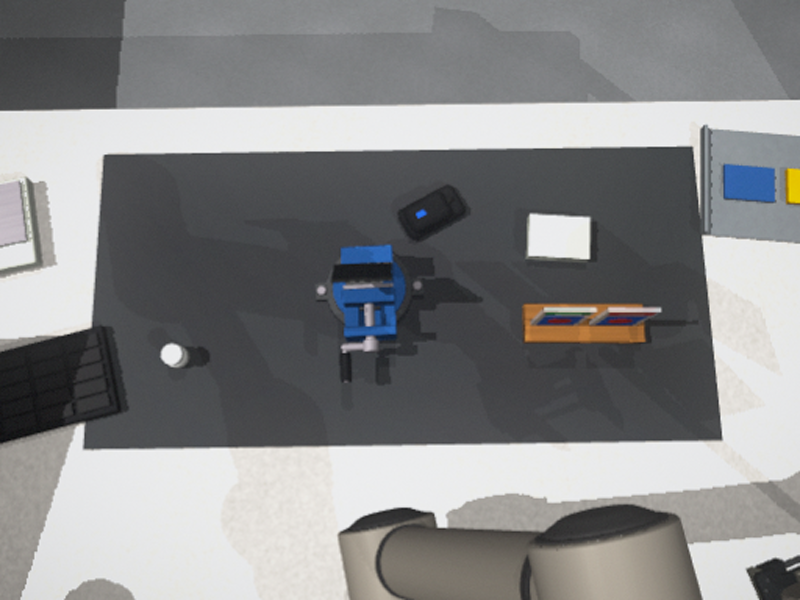

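Side view: the vise is at about (395,365) and the red case is in the far groove at (490,220). Top view: vise at (368,290), ledge at (585,323), with the red case in the right (-y) groove. I'll view crops next, then measure.

```bash
cat > h.py <<'E'
import numpy as np,cv2
from cell import robot,viewer
from scipy.spatial.transform import Rotation as Ro
M={n:viewer.camera_model(n) for n in("side","top")}
def KD(n):
    m=M[n];return np.array([[m['fx'],0,m['cx']],[0,m['fy'],m['cy']],[0,0,1.]]),np.array([m['k1'],0,0,0,0.])
def ray(n,uv):
    K,D=KD(n);x,y=cv2.undistortPoints(np.array([[uv]],float),K,D)[0,0]
    P=np.array(M[n]['pose']);d=P[:3,:3]@[x,-y,-1];return P[:3,3],d/np.linalg.norm(d)
def onz(n,uv,z):
    o,d=ray(n,uv);return o+d*(z-o[2])/d[2]
def ony(n,uv,y):
    o,d=ray(n,uv);return o+d*(y-o[1])/d[1]
def proj(n,p):
    P=np.array(M[n]['pose']);c=P[:3,:3].T@(np.atleast_2d(p)-P[:3,3]).T;K,D=KD(n)
    return cv2.projectPoints((c*np.array([[1],[-1],[-1]])).T.copy(),np.zeros(3),np.zeros(3),K,D)[0][:,0]
def tri(a,b):
    (o1,d1),(o2,d2)=ray("side",a),ray("top",b)
    t=np.linalg.lstsq(np.c_[d1,-d2],o2-o1,rcond=None)[0];p,q=o1+t[0]*d1,o2+t[1]*d2
    return (p+q)/2,np.linalg.norm(p-q)
def crop(im,x,y,w,h,s): return cv2.resize(im[y:y+h,x:x+w],None,fx=s,fy=s,interpolation=cv2.INTER_CUBIC)
E
python3 - <<'E'
import cv2,numpy as np
from h import *
a=cv2.imread('pics/side0.png');b=cv2.imread('pics/top0.png')
g=lambda i:cv2.convertScaleAbs(i,alpha=1.3,beta=15)
o=np.vstack([np.hstack([crop(g(b),190,145,100,75,4),crop(g(b),328,180,100,75,4)]),np.hstack([crop(g(a),215,170,100,75,4),crop(g(a),270,115,100,75,4)])])
cv2.imwrite('pics/c1.png',o)
E
```

```text
(no output)
```

View pics/c1.png

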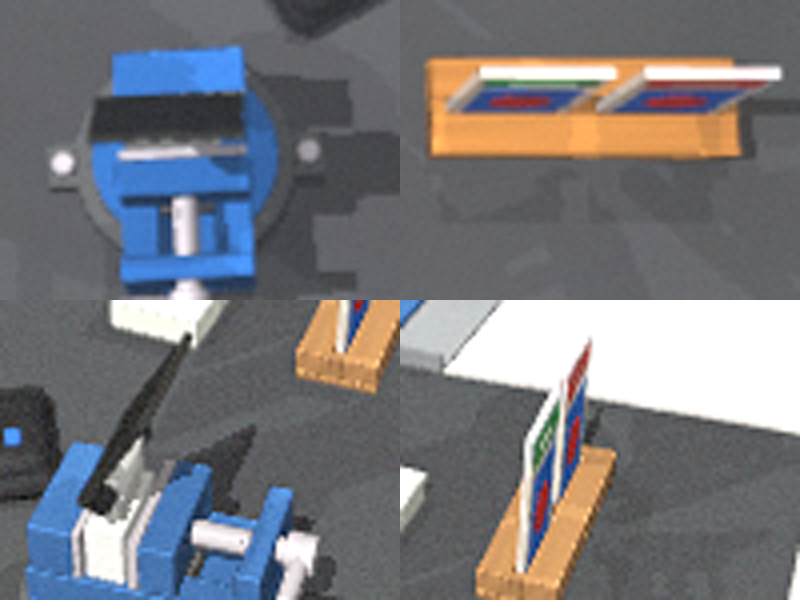

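```bash
python3 - <<'E'
from h import *
np.set_printoptions(precision=4,suppress=True)
T=lambda u,v:(190+u/4,145+v/4); L=lambda u,v:(328+(u-400)/4,180+v/4)
S=lambda u,v:(215+u/4,170+(v-300)/4); C=lambda u,v:(270+(u-400)/4,115+(v-300)/4)
for nm,p,z in [("bolt+",T(63,162),.015),("bolt-",T(309,152),.015),("fixback+",T(113,52),.094),("fixback-",T(243,47),.094),("bear+",T(122,262),.088),("bear-",T(253,257),.088),
 ("ledgeF+",L(429,58),.026),("ledgeF-",L(733,58),.026),("ledgeN+",L(432,155),.026),("ledgeN-",L(739,157),.026),
 ("redtopFar+",L(648,67),.142),("redtopFar-",L(782,67),.142),("redtopNear+",L(632,80),.142),("redtopNear-",L(775,80),.142),
 ("plate top? far+",T(95,97),.19),("far-",T(243,93),.19),("near+",T(91,142),.19),("near-",T(244,136),.19)]:
    print(nm,onz("top",p,z))
for nm,p,z in [("ledge side",C(477,575),.026),("ledge",C(557,582),.026),("ledge",C(614,453),.026)]:
    print(nm,onz("side",p,z))
print("red top -y corner", tri(C(590,341),L(778,74)))
print("red top +y corner", tri(C(563,380),L(640,74)))
print("plate top +y", tri(S(188,337),T(92,118)))
for y in(.1,.12): print([ony("side",S(*p),y) for p in((188,337),(100,500),(82,495))])
E
```

```text
bolt+ [0.6003 0.1532 0.015 ]
bolt- [ 0.6048 -0.011   0.015 ]
fixback+ [0.6542 0.1144 0.094 ]
fixback- [0.6563 0.032  0.094 ]
bear+ [0.5205 0.1091 0.088 ]
bear- [0.5225 0.0276 0.088 ]
ledgeF+ [ 0.5689 -0.1891  0.026 ]
ledgeF- [ 0.566  -0.3895  0.026 ]
ledgeN+ [ 0.5045 -0.1879  0.026 ]
ledgeN- [ 0.5003 -0.3881  0.026 ]
redtopFar+ [ 0.5392 -0.2998  0.142 ]
redtopFar- [ 0.5381 -0.38    0.142 ]
redtopNear+ [ 0.5315 -0.2896  0.142 ]
redtopNear- [ 0.5303 -0.3751  0.142 ]
plate top? far+ [0.601  0.1181 0.19  ]
far- [0.6022 0.0323 0.19  ]
near+ [0.5743 0.1203 0.19  ]
near- [0.5766 0.032  0.19  ]
ledge side [ 0.5666 -0.183   0.026 ]
ledge [ 0.5072 -0.1939  0.026 ]
ledge [ 0.5034 -0.3834  0.026 ]
red top -y corner (array([ 0.5344, -0.3822,  0.1281]), np.float64(0.003974748204951912))
red top +y corner (array([ 0.5353, -0.2955,  0.139 ]), np.float64(0.0005515085502088937))
plate top +y (array([0.5615, 0.1126, 0.2568]), np.float64(0.021675463624044183))
[array([0.555 , 0.1   , 0.2455]), array([0.611 , 0.1   , 0.1116]), array([0.6225, 0.1   , 0.1122])]
[array([0.548 , 0.12  , 0.2613]), array([0.6022, 0.12  , 0.1317]), array([0.6133, 0.12  , 0.1323])]
```

```bash
python3 - <<'E'
from h import *
np.set_printoptions(precision=4,suppress=True)
a=cv2.imread('pics/side0.png');b=cv2.imread('pics/top0.png')
p,e=tri((299.5,249),(221.5,235));print(p,e)
R=Ro.from_euler('z',1.6,degrees=True).as_matrix();o=np.array([.6025,.0715,0])
ax=o+R@[-.14,0,.075];print("axis",ax)
d=R.T@(p-ax);print(d,"q",2+np.arctan2(-d[1],d[2]))
g=lambda i:cv2.convertScaleAbs(i,alpha=1.8,beta=25)
cv2.imwrite('pics/c2.png',np.hstack([crop(g(b),200,190,66,75,6),crop(g(a),230,170,66,75,6)]))
for z in(.075,.06,.05,.045):print(z,onz("top",(221.5,235),z),onz("side",(299.5,249),z))
E
```

```text
[0.4611 0.1077 0.071 ] 0.0004594150874867286
axis [0.4626 0.0676 0.075 ]
[-0.0003  0.0401 -0.004 ] q 0.3308452803885762
0.075 [0.4609 0.1075 0.075 ] [0.4601 0.1114 0.075 ]
0.06 [0.4626 0.1084 0.06  ] [0.4629 0.0975 0.06  ]
0.05 [0.4637 0.1091 0.05  ] [0.4647 0.0883 0.05  ]
0.045 [0.4642 0.1094 0.045 ] [0.4656 0.0837 0.045 ]
```

View pics/c2.png

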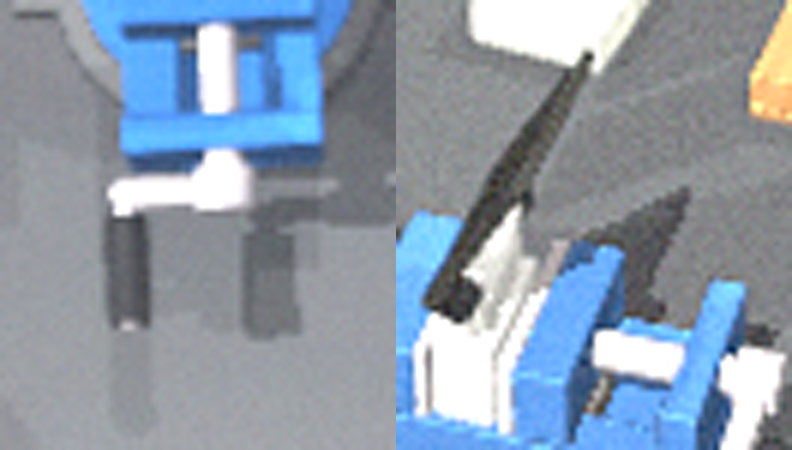

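The grip is at about (0.461, 0.108, 0.071), and its radius matches the 42 mm given, so q is about 0.33. The vise is at (0.6025, 0.0715) with yaw about 1.6°. The red case top is at (0.535, -0.337). I'm moving toward the grip, with the tool yawed and tilted 15°.

```bash
python3 -m creep '[[[25,30,0,0,0,-3.6],[25,30,0,0,0,-3.6],[25,30,0,0,0,-3.6],[25,30,0,0,0,-3.6],[25,30,0,0,0,-3.5]]]' -1 20
python3 -m creep '[[[25,30,0,0,-3,0],[25,30,0,0,-3,0],[25,30,0,0,-3,0],[20,30,0,0,-3,0],[20,30,0,0,-3,0]]]'
```

```text
time: 0.52
tool_pos: [0.2987, -0.3443, 0.4012]
tool_rot: [-3.138, 0.003, 0.003]
contact_force: [0.5, -0.5, -1.2]
opening: 0.0917
time: 0.93
tool_pos: [0.4182, -0.1854, 0.4]
tool_rot: [-3.133, -0.267, -0.002]
contact_force: [1.1, -0.6, 0.6]
opening: 0.0924
```

```bash
python3 -m creep '[[[-3,36,-5,0,0,1.7],[-3,36,-5,0,0,0],[-3,36,-10,0,0,0],[-3,36,-12,0,0,0],[-3,36,-12,0,0,0]]]'
python3 -m creep '[[[-3,36,-15,0,0,0],[-3,36,-15,0,0,0],[-3,36,-15,0,0,0],[0,5,-5,0,0,0],[0,0,0,0,0,0]]]'
python3 - <<'E'
from h import *
a=viewer.read_camera("side");b=viewer.read_camera("top")
g=lambda i:cv2.convertScaleAbs(i,alpha=1.5,beta=20)
cv2.imwrite('pics/c3.png',np.hstack([crop(g(b),185,180,90,110,4),crop(g(a),250,150,100,110,4)]))
s=robot.observe();R=Ro.from_euler('xyz',s['tool_rot']).as_matrix();G=s['tool_pos']+.159*R[:,2];print(s['tool_pos'],s['tool_rot'],"grasp",G, proj("top",G),proj("side",G))
E
```

```text
time: 1.35
tool_pos: [0.4047, 0.0021, 0.3561]
tool_rot: [-3.134, -0.277, 0.028]
contact_force: [0.9, -0.3, -0.8]
opening: 0.0916
time: 1.77
tool_pos: [0.3908, 0.1262, 0.3018]
tool_rot: [-3.133, -0.274, 0.037]
contact_force: [-0.3, -0.1, -0.0]
opening: 0.0919
[0.39142323 0.12462085 0.30278664] [-3.13322393 -0.27527167  0.03423276] grasp [0.43456839 0.1274298  0.14977813] [[210.91426684 242.86685251]] [[311.13446615 233.07745976]]
```

View pics/c3.png

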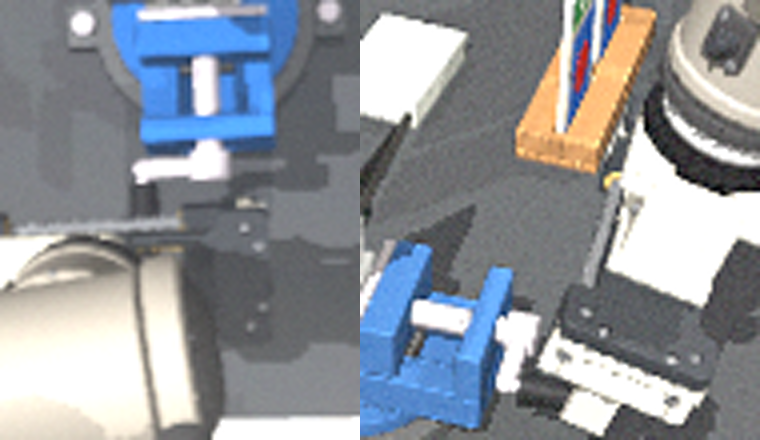

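Top view: the gripper straddles the grip (dark cylinder at crop (145,200)), but about 19 mm too far in +y. I'll correct that, descend and close.

```bash
python3 -m creep '[[[0,-19,0,0,0,0],[5,0,-18,0,0,0],[5,0,-19,0,0,0],[5,0,-19,0,0,0],[5,0,-18,0,0,0]]]'
python3 -m creep '[[[0,0,0,0,0,0]]]'
python3 -c "
from h import *
s=robot.observe();R=Ro.from_euler('xyz',s['tool_rot']).as_matrix();print(s['tool_pos']+.159*R[:,2])"
```

```text
time: 2.28
tool_pos: [0.4155, 0.099, 0.2333]
tool_rot: [-3.134, -0.292, 0.026]
contact_force: [-0.2, 0.2, 0.3]
opening: 0.092
time: 2.37
tool_pos: [0.4159, 0.0973, 0.2316]
tool_rot: [-3.134, -0.289, 0.023]
contact_force: [0.1, 0.2, -0.3]
opening: 0.0922
[0.46117975 0.09954626 0.0791867 ]
```

```bash
python3 -m creep '[[[-5,8,-4,0,0,0],[0,0,0,0,0,0]]]'
python3 -m creep '[[[0,0,0,0,0,0],[0,0,0,0,0,0],[0,0,0,0,0,0],[0,0,0,0,0,0],[0,0,0,0,0,0]]]' 1 20
python3 -m creep '[[[0,0,0,0,0,0],[0,0,0,0,0,0]]]'
python3 -c "
from h import *
s=robot.observe();R=Ro.from_euler('xyz',s['tool_rot']).as_matrix();print(s['tool_pos']+.159*R[:,2])"
```

```text
time: 2.53
tool_pos: [0.4119, 0.1027, 0.2283]
tool_rot: [-3.134, -0.289, 0.017]
contact_force: [-1.2, 0.1, 0.1]
opening: 0.0917
time: 2.95
tool_pos: [0.4137, 0.1002, 0.2326]
tool_rot: [-3.134, -0.296, 0.014]
contact_force: [0.7, -0.0, -0.3]
opening: 0.0633
time: 3.12
tool_pos: [0.4139, 0.1002, 0.2332]
tool_rot: [-3.134, -0.298, 0.014]
contact_force: [-1.1, 0.2, 0.3]
opening: 0.0499
[0.46047179 0.10197058 0.08120715]
```

```bash
python3 -m creep '[[[-4,6,-7,0,0,0],[0,0,0,0,0,0],[0,0,0,0,0,0],[0,0,0,0,0,0],[0,0,0,0,0,0]]]'
python3 -m creep '[[[0,0,0,0,0,0],[0,0,0,0,0,0]]]'
python3 -c "
from h import *
s=robot.observe();R=Ro.from_euler('xyz',s['tool_rot']).as_matrix();print(s['tool_pos']+.159*R[:,2])"
```

```text
time: 3.53
tool_pos: [0.4099, 0.1069, 0.2266]
tool_rot: [-3.133, -0.298, 0.015]
contact_force: [0.2, 20.2, 0.1]
opening: 0.0173
time: 3.7
tool_pos: [0.4102, 0.1075, 0.2267]
tool_rot: [-3.133, -0.298, 0.016]
contact_force: [1.3, -2.6, -3.5]
opening: 0.0175
[0.45687844 0.10961742 0.07472803]
```

```bash
cat > st.py <<'E'
from h import *
s=robot.observe();R=Ro.from_euler('xyz',s['tool_rot']).as_matrix();G=s['tool_pos']+.159*R[:,2]
y,z=(G[1]-.0676)*1e3,(G[2]-.075-.0035)*1e3
p=np.arctan2(-y,z);print("G",G.round(4),"r",np.hypot(y,z).round(1),"phi",p.round(3),"q",(p+2).round(3),"F",s['contact_force'].round(1),"T",s['torque'].round(1),"rot",s['tool_rot'].round(3),"open",s['opening'])
n=[]
for k in range(6):
    a=p+.3*k;n.append((-42*np.sin(a),42*np.cos(a)))
n=np.array(n);n[0]=(y,z);print("next dy,dz",np.diff(n,axis=0).round(1).tolist())
E
python3 -m creep '[[[0,-2,12,0,0,0],[0,-5.5,11.3,0,0,0],[0,-8.6,9.2,0,0,0],[0,-10.9,6.2,0,0,0],[0,-12,2.7,0,0,0]]]'; python3 st.py
```

```text
time: 4.12
tool_pos: [0.4113, 0.0699, 0.2692]
tool_rot: [-3.13, -0.3, 0.019]
contact_force: [7.9, 2.9, -14.4]
opening: 0.0177
G [0.4582 0.0726 0.1173] r 39.1 phi -0.128 q 1.872 F [  7.9   2.9 -14.4] T [ 0.4 -0.4  0.1] rot [-3.13  -0.3    0.019] open 0.017713776648464918
next dy,dz [[-12.2, 2.6], [-11.9, -4.0], [-10.2, -7.3], [-7.6, -10.0], [-4.3, -11.8]]
```

```bash
python3 -m creep '[[[0,-12.2,0,0,0,0],[0,-11.9,-4,0,0,0],[0,-10.2,-7.3,0,0,0],[0,-7.6,-10,0,0,0],[0,-4.3,-11.8,0,0,0]]]'; python3 st.py
```

```text
time: 4.53
tool_pos: [0.4126, 0.0227, 0.2366]
tool_rot: [-3.125, -0.304, 0.017]
contact_force: [3.7, 17.1, -0.4]
opening: 0.0175
G [0.4601 0.0261 0.0849] r 42.0 phi 1.419 q 3.419 F [ 3.7 17.1 -0.4] T [ 2.6 -0.5  0.9] rot [-3.125 -0.304  0.017] open 0.017487349601606444
next dy,dz [[-0.0, -12.6], [3.7, -12.0], [7.1, -10.4], [9.8, -7.8], [11.7, -4.6]]
```

```bash
python3 -m creep '[[[-1,1,-12.6,0,0,0],[-1,4,-12,0,0,0],[0,7.1,-10.4,0,0,0],[0,9.8,-7.8,0,0,0],[0,11.7,-4,0,0,0]]]'; python3 st.py
```

```text
time: 4.95
tool_pos: [0.4161, 0.0484, 0.1975]
tool_rot: [-3.125, -0.27, 0.011]
contact_force: [4.2, -13.2, -20.3]
opening: 0.0173
G [0.4585 0.0515 0.0443] r 37.8 phi 2.702 q 4.702 F [  4.2 -13.2 -20.3] T [-2.2  0.3 -0.5] rot [-3.125 -0.27   0.011] open 0.01730283881489886
next dy,dz [[10.3, -7.3], [12.6, 0.1], [12.0, 3.8], [10.3, 7.2], [7.7, 9.9]]
```

```bash
python3 -m creep '[[[0,10.3,-7,0,0,0],[0,12.6,0,0,0,0],[0,12,3.8,0,0,0],[0,10.3,7.2,0,0,0],[0,7.7,9.9,0,0,0]]]'; python3 st.py
```

```text
time: 5.37
tool_pos: [0.4173, 0.1, 0.2127]
tool_rot: [-3.128, -0.254, 0.008]
contact_force: [4.3, 3.3, -8.0]
opening: 0.0178
G [0.4572 0.1025 0.0588] r 40.1 phi -2.085 q -0.085 F [ 4.3  3.3 -8. ] T [ 0.5 -0.3  0.3] rot [-3.128 -0.254  0.008] open 0.01776685938468252
next dy,dz [[6.1, 10.8], [0.8, 12.5], [-2.9, 12.2], [-6.4, 10.8], [-9.3, 8.4]]
```

```bash
python3 -m creep '[[[0,6.1,10.8,0,0,0],[0,0.8,12.5,0,0,0],[0,-2.9,12.2,0,0,0],[0,-6.4,10.8,0,0,0],[0,-9.3,8,0,0,0]]]'; python3 st.py
```

```text
time: 5.78
tool_pos: [0.4179, 0.0902, 0.2691]
tool_rot: [-3.128, -0.254, 0.014]
contact_force: [4.6, 0.3, -8.3]
opening: 0.0177
G [0.4577 0.0929 0.1152] r 44.6 phi -0.604 q 1.396 F [ 4.6  0.3 -8.3] T [ 0.  -0.3  0.1] rot [-3.128 -0.254  0.014] open 0.01772748911156781
next dy,dz [[-12.7, 3.4], [-12.4, 1.9], [-12.4, -1.8], [-11.3, -5.4], [-9.2, -8.5]]
```

```bash
python3 -m creep '[[[0,-12.5,2.5,0,0,0],[0,-12.4,1.5,0,0,0],[0,-12.4,-2,0,0,0],[0,-9,-4,0,0,0]]]' 1 35; python3 st.py
```

```text
time: 6.12
tool_pos: [0.4181, 0.0455, 0.2727]
tool_rot: [-3.121, -0.263, 0.015]
contact_force: [3.1, 10.7, -3.1]
opening: 0.017
G [0.4594 0.0493 0.1192] r 44.6 phi 0.423 q 2.423 F [ 3.1 10.7 -3.1] T [ 1.8 -0.1  0.6] rot [-3.121 -0.263  0.015] open 0.01695823534853293
next dy,dz [[-9.5, -9.2], [-8.1, -9.6], [-4.9, -11.6], [-1.2, -12.5], [2.5, -12.3]]
```

```bash
python3 -m creep '[[[0,-8,-4.5,0,0,0],[0,-6,-5.5,0,0,0],[0,0,0,0,0,0]]]'; python3 st.py
```

```text
time: 6.37
tool_pos: [0.4183, 0.0319, 0.2628]
tool_rot: [-3.116, -0.265, 0.013]
contact_force: [-0.9, 2.8, 2.6]
opening: 0.0172
G [0.4599 0.0364 0.1095] r 43.9 phi 0.789 q 2.789 F [-0.9  2.8  2.6] T [0.6 0.2 0.4] rot [-3.116 -0.265  0.013] open 0.017171119125394187
next dy,dz [[-6.0, -11.5], [-4.1, -11.9], [-0.4, -12.5], [3.3, -12.1], [6.8, -10.6]]
```

```bash
python3 -m creep '[[[0,-1,-1,0,0,0],[0,0,0,0,0,0],[0,0,0,0,0,0]]]'; python3 st.py
python3 -m creep '[[[0,0,0,0,0,0],[0,0,0,0,0,0],[0,0,0,0,0,0]]]' -1 20
python3 -m creep '[[[-5,0,15,0,0,0],[-8,0,30,0,0,0],[-8,0,30,0,0,0],[0,-30,25,0,0,0],[0,-35,10,0,0,0]]]'
```

```text
time: 6.62
tool_pos: [0.4183, 0.0314, 0.2627]
tool_rot: [-3.114, -0.265, 0.013]
contact_force: [-0.5, 3.9, 2.0]
opening: 0.0171
G [0.4599 0.0362 0.1093] r 44.0 phi 0.794 q 2.794 F [-0.5  3.9  2. ] T [0.7 0.2 0.3] rot [-3.114 -0.265  0.013] open 0.017125316892461433
next dy,dz [[-6.0, -11.5], [-4.0, -11.9], [-0.3, -12.5], [3.4, -12.1], [6.8, -10.5]]
time: 6.87
tool_pos: [0.4181, 0.0316, 0.2629]
tool_rot: [-3.114, -0.265, 0.013]
contact_force: [-0.1, 2.2, 0.1]
opening: 0.0327
time: 7.28
tool_pos: [0.3948, -0.0318, 0.3741]
tool_rot: [-3.115, -0.257, 0.02]
contact_force: [0.5, -1.4, 0.2]
opening: 0.0656
```

```bash
python3 -m creep '[[[15,-34,0,-1,5,0],[15,-34,0,-0.5,5,0],[15,-34,0,0,4.8,0],[15,-34,0,0,0,0],[15,-34,0,0,0,0]]]'
python3 - <<'E'
from h import *
a=viewer.read_camera("side");b=viewer.read_camera("top")
cv2.imwrite('pics/s4.png',a);cv2.imwrite('pics/t4.png',b)
print(robot.observe()['qpos'])
g=lambda i:cv2.convertScaleAbs(i,alpha=1.5,beta=20)
cv2.imwrite('pics/c4.png',np.hstack([crop(g(b),195,150,66,95,6),crop(g(a),220,165,66,95,6)]))
E
```

```text
time: 7.7
tool_pos: [0.4682, -0.2107, 0.3798]
tool_rot: [3.141, 0.005, 0.024]
contact_force: [1.3, 0.4, 0.1]
opening: 0.0913
[-0.57438214  0.34744357  1.59052961 -0.00473865  1.205442    0.97777562]
```

View pics/c4.png

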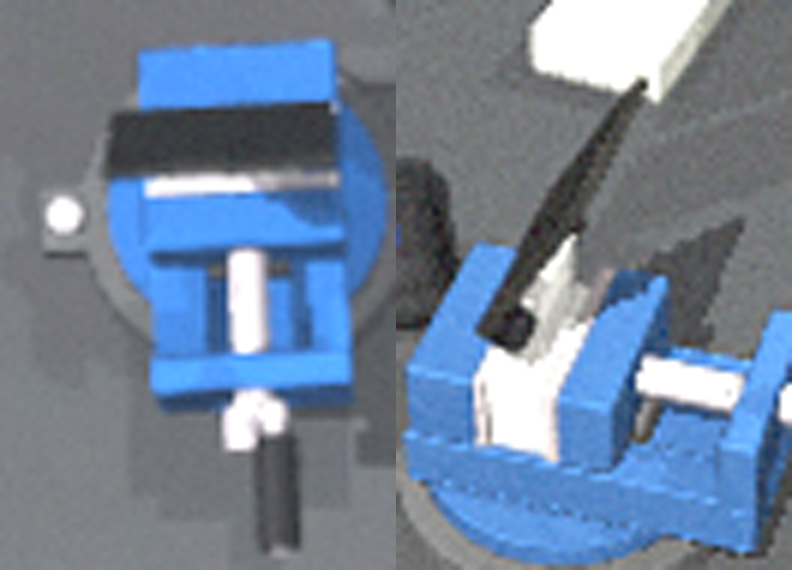

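The stage is now squared and nipped, and the grip in the top crop is at (278,490), so just past the top on the -y side. In the side crop the plate is almost edge-on, so its left boundary gives the slope directly. I'll start turning the tool and measure in the same call.

```bash
python3 -m creep '[[[9,-17,0,0,0,7],[9,-17,0,0,0,7],[9,-17,0,0,0,7],[9,-17,0,0,0,7],[9,-17,0,0,0,7]]]'
python3 -m creep '[[[6,-14,0,0,0,7],[6,-13,0,0,0,7],[3,-10,0,0,0,7],[0,0,0,0,0,7],[0,0,0,0,0,7]]]'
python3 - <<'E'
from h import *
np.set_printoptions(precision=4,suppress=True,linewidth=200)
a=cv2.imread('pics/s4.png');b=cv2.imread('pics/t4.png')
gr=onz("top",(241.3,231.7),.116);R=Ro.from_euler('z',1.6,degrees=True).as_matrix();o=np.array([.6025,.0715,0])
d=R.T@(gr-o-R@[-.14,0,.075]);print("grip",gr,d,"q",2+2*np.pi+np.arcsin(np.clip(-d[1]/.042,-1,1)))
g=cv2.cvtColor(a,cv2.COLOR_BGR2GRAY)
print(cv2.cvtColor(b,cv2.COLOR_BGR2GRAY)[164:186,[216,222,228,234,240,246]].T)
print(cv2.cvtColor(b,cv2.COLOR_BGR2GRAY)[[170,173,176],205:256])
for r in range(178,222,3): print(r,g[r,228:268])
E
```

```text
time: 8.22
tool_pos: [0.5135, -0.301, 0.3773]
tool_rot: [-3.141, 0.008, 0.644]
contact_force: [1.0, -0.2, 0.4]
opening: 0.0921
time: 8.63
tool_pos: [0.5289, -0.3429, 0.3747]
tool_rot: [-3.14, 0.011, 1.268]
contact_force: [0.0, 0.5, -0.2]
opening: 0.0917
grip [0.4636 0.0572 0.116 ] [ 0.0008 -0.0104  0.041 ] q 8.533666200831188
[[ 65  68  77  75  49  28  26  31  28  29  27  26  26  28  33  47  72  84  86  83  85  84]
 [ 83  85  85  77  39  26  25  29  28  28  26  30  25  36  41 106 179 171 126  82  86  84]
 [ 86  84  84  76  30  27  25  28  26  26  26  26  31  38  63 126 175 166 105  87  87  84]
 [ 84  83  79  52  29  29  26  27  28  26  28  27  29  40  56 121 180 161  78  83  85  85]
 [ 86  86  80  42  25  26  26  28  27  28  28  30  31  39  64 105 106  90  50  63  87  84]
 [ 88  86  74  25  28  27  24  25  27  27  25  30  38  39  51  80  80  55  44  42  50  53]]
[[68 67 68 66 67 66 67 66 43 27 27 26 31 25 28 28 28 25 24 25 27 28 28 25 26 26 24 26 29 26 26 25 27 24 28 26 26 28 27 26 28 24 23 31 28 32 44 51 53 51 49]
 [67 67 65 67 67 65 76 62 38 27 30 29 27 29 28 26 26 28 30 25 28 30 2
[... 1753 characters left out ...]
 65  58  68  46  42  44  42  34  44]
211 [ 15  18  87  88  84  82  87  87  86  80  29  22  32  30  27  84 135 164 148 141 129  84  52  59  62  77  84  87  47  43  41  45  43  42  47  82  91  41  40  37]
214 [ 79  86  85  83  83  84  90  91  42  23  34  38  46 105 113 110 135 139 136 118 116 100 114 106  84  84  60  43  32  41  39  48  88  81  92  89  60  43  41  36]
217 [ 89  86  81  82  83  86  55  28  28  30   7  13   8  23  38 112 141 123 117 112 108 110  87  81  82  50  84  92  86  86  90  88  88  93  87  43  39  40  43  44]
220 [ 84  86  87  90  88  54  30  27  21  17  12  29  27  21  28 114 114 112 110 211 195 168 173 141  87  89  90  88  87  87  88  91  87  71  49  43  25  41  42  43]
```

```bash
python3 - <<'E'
from h import *
np.set_printoptions(precision=4,suppress=True,linewidth=200)
R=Ro.from_euler('z',1.6,degrees=True).as_matrix();h=np.array([.6025,.0715,0])+R@[.008,0,.123];print("hinge",h)
pts=np.array([(245.2,196),(243.76,199),(242,202),(240.4,205),(239,208),(237.45,211),(235.7,214),(234,217),(233,220)])
c=np.polyfit(pts[:,1],pts[:,0],1);print(c,(pts[:,0]-np.polyval(c,pts[:,1])).round(2))
def loc(n,uv,ly):   # intersect with plane y_local=ly in hinge frame (vise axes)
    o,d=ray(n,uv);o=R.T@(o-h);d=R.T@d;return o+d*(ly-o[1])/d[1]
for ly in(.042,.045,.048):
    A,B=loc("side",(np.polyval(c,220),220),ly),loc("side",(np.polyval(c,198),198),ly)
    print(ly,A,B,"theta",np.degrees(np.arctan2(A[0]-B[0],B[2]-A[2])),"len",np.linalg.norm(A-B))
for r,l,rr,z in((170,212.6,251,.14),(173,212.5,251,.16),(176,211.8,251,.187)):
    p,q=onz("top",(l,r),z),onz("top",(rr,r),z);print(R.T@(p-h),R.T@(q-h))
# top-view: plate bottom front edge and upper front edge at local y ~0 (col 231)
for nm,v in(("low",167.2),("topfront",176.8),("topback",178.7)):
    o,d=ray("top",(231,v));o=R.T@(o-h);d=R.T@d
    for r in(.012,.0809,.0802):
        A=d[0]**2+d[2]**2;Bq=o[0]*d[0]+o[2]*d[2];C=o[0]**2+o[2]**2-r*r;D=Bq*Bq-A*C
        if D>0:
            t=(-Bq-np.sqrt(D))/A;p=o+t*d;print(nm,r,p, "ang from vertical",np.degrees(np.arctan2(-p[0],p[2])))
        else: print(nm,r,"miss", "x at z=.005",(o+d*(.005-o[2])/d[2])[0])
E
```

```text
hinge [0.6105 0.0717 0.123 ]
[ -0.5202 347.1402] [ 0.01  0.13 -0.07 -0.11  0.05  0.06 -0.12 -0.26  0.3 ]
0.042 [ 0.0141  0.042  -0.0028] [-0.0171  0.042   0.0715] theta 22.731518927022606 len 0.0805974418899498
0.045 [0.0128 0.045  0.0002] [-0.0182  0.045   0.0742] theta 22.731518927022584 len 0.08020178440788665
0.048 [0.0115 0.048  0.0032] [-0.0194  0.048   0.0768] theta 22.731518927022655 len 0.07980612692582345
[0.0026 0.0531 0.017 ] [-0.0013 -0.0399  0.017 ]
[-0.0097  0.052   0.037 ] [-0.0136 -0.0395  0.037 ]
[-0.0234  0.0518  0.064 ] [-0.0272 -0.039   0.064 ]
low 0.012 [0.0107 0.0087 0.0055] ang from vertical -62.7630104435146
low 0.0809 [-0.0084  0.006   0.0805] ang from vertical 5.983270486303352
low 0.0802 [-0.0083  0.006   0.0798] ang from vertical 5.910201774810714
topfront 0.012 [-0.012   0.0097 -0.0009] ang from vertical 94.41726261279263
topfront 0.0809 [-0.0298  0.0069  0.0752] ang from vertical 21.605639111671348
topfront 0.0802 [-0.0296  0.007   0.0745] ang from vertical 21.67976069597826
topback 0.012 miss x at z=.005 -0.018105964580523937
topback 0.0809 [-0.0339  0.0071  0.0735] ang from vertical 24.739857315835106
topback 0.0802 [-0.0337  0.0072  0.0728] ang from vertical 24.84422327779502
```

```bash
python3 - <<'E'
from h import *
np.set_printoptions(precision=1,suppress=True,linewidth=200)
R=Ro.from_euler('z',1.6,degrees=True).as_matrix();o=np.array([.6025,.0715,0])
P=[(.054,.042,.094),(.02,.042,.094),(-.004,.042,.094),(-.034,.042,.094),(.054,-.042,.094),(-.034,-.042,.094)]
W=[o+R@p for p in P]
print("side",proj("side",W));print("meas side back(222.3,225.8) front(232.7,227) jawF(247,231.7) jawB(256,233)")
print("top",proj("top",W))
h=o+R@[.008,.006,.123]
for th in(22.7,25,28,30):
    t=np.radians(th);n=np.array([np.cos(t),0,np.sin(t)]);u=np.array([-np.sin(t),0,np.cos(t)])
    Q=[h+R@(n*a+u*b+[0,y,0]) for a,b,y in((.012,0,.045),(.012,.08,.045),(.012,.08,-.045),(.006,.08,-.045),(.006,.08,.045))]
    print(th,"side",proj("side",Q).tolist() and proj("side",Q).round(1).tolist(),"top",proj("top",Q).round(1).tolist())
E
```

```text
side [[220.9 225.3]
 [234.1 228.3]
 [243.6 230.3]
 [255.6 233. ]
 [233.3 203.8]
 [266.  210.4]]
meas side back(222.3,225.8) front(232.7,227) jawF(247,231.7) jawB(256,233)
top [[218.  157.6]
 [218.4 170.6]
 [218.6 179.9]
 [219.  191.6]
 [251.1 156.2]
 [252.6 190.2]]
22.7 side [[232.4, 220.4], [243.8, 198.3], [256.7, 175.0], [258.9, 176.2], [246.3, 199.6]] top [[213.8, 167.8], [211.6, 173.0], [250.8, 171.4], [250.9, 174.0], [211.7, 175.6]]
25 side [[232.4, 220.3], [245.2, 198.9], [258.0, 175.5], [260.2, 176.8], [247.6, 200.2]] top [[213.8, 167.9], [211.6, 174.4], [250.9, 172.8], [251.0, 175.4], [211.8, 177.0]]
28 side [[232.5, 220.1], [247.0, 199.7], [259.6, 176.2], [261.8, 177.6], [249.3, 201.1]] top [[213.7, 167.9], [211.7, 176.3], [251.0, 174.7], [251.1, 177.2], [211.9, 178.8]]
30 side [[232.6, 220.1], [248.2, 200.3], [260.7, 176.8], [262.8, 178.2], [250.5, 201.8]] top [[213.7, 168.0], [211.8, 177.5], [251.0, 175.9], [251.1, 178.4], [212.0, 180.0]]
```

```bash
python3 - <<'E'
from h import *
a=cv2.imread('pics/s4.png');b=cv2.imread('pics/t4.png')
g=lambda i:cv2.convertScaleAbs(i,alpha=1.8,beta=20)
cv2.imwrite('pics/c5.png',np.hstack([crop(g(b),206,155,50,50,8),crop(g(a),220,175,50,70,8)[:400]]))
E
```

```text
(no output)
```

View pics/c5.png

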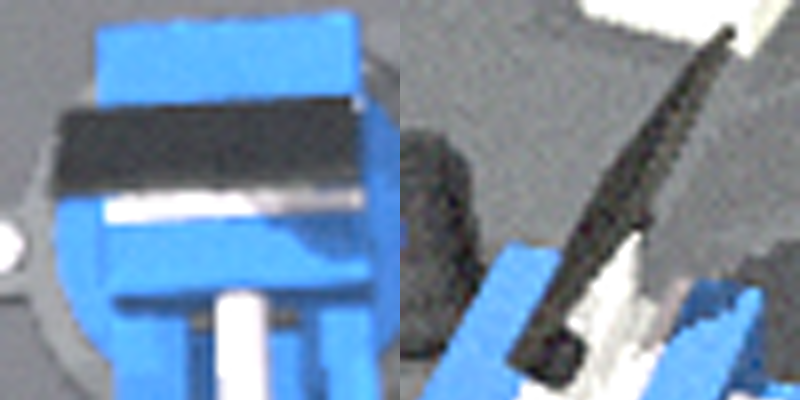

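Measured against the projections, the kink in the side outline at (245,197) is the plate's lower -y corner. So the upper segment is its -y front edge, and I'll fit the slope from that.

```bash
python3 - <<'E'
from h import *
np.set_printoptions(precision=4,suppress=True,linewidth=200)
R=Ro.from_euler('z',1.6,degrees=True).as_matrix();h=np.array([.6025,.0715,0])+R@[.008,.006,.123]
g=cv2.cvtColor(cv2.imread('pics/s4.png'),cv2.COLOR_BGR2GRAY).astype(float)
E=[]
for r in range(183,197):
    row=g[r,232:268];i=np.argmax(row<46);E.append((r,232+i-1+(row[i-1]-46)/(row[i-1]-row[i])))
E=np.array(E);c=np.polyfit(E[:,0],E[:,1],1);print(c,(E[:,1]-np.polyval(c,E[:,0])).round(2))
for ly in(-.042,-.045,-.048):
    pp=[]
    for r in(196.5,179):
        o,d=ray("side",(np.polyval(c,r),r));o=R.T@(o-h);d=R.T@d;pp.append(o+d*(ly-o[1])/d[1])
    A,B=pp;print(A,B,"theta",np.degrees(np.arctan2(A[0]-B[0],B[2]-A[2])),np.linalg.norm(A-B))
E
python3 -m creep '[[[0,0,0,0,0,7],[0,0,0,0,0,7],[0,0,0,0,0,2],[0,0,0,0,0,0]]]'; python3 st.py | head -1
```

```text
[ -0.7581 393.985 ] [-0.25 -0.07 -0.01  0.08  0.12  0.04  0.13  0.06  0.13  0.11 -0.11 -0.11  0.07 -0.21]
[ 0.0106 -0.042   0.0082] [-0.0246 -0.042   0.0698] theta 29.744565020419778 0.07090840508882323
[ 0.0117 -0.045   0.0056] [-0.0236 -0.045   0.0674] theta 29.744565020419827 0.07121709831782089
[ 0.0129 -0.048   0.003 ] [-0.0226 -0.048   0.0651] theta 29.74456502041982 0.07152579154681848
time: 8.97
tool_pos: [0.528, -0.3428, 0.373]
tool_rot: [-3.137, 0.011, 1.561]
contact_force: [-0.1, 0.3, 0.3]
opening: 0.0917
G [ 0.5272 -0.3445  0.214 ] r 433.8 phi 1.253 q 3.253 F [-0.1  0.3  0.3] T [ 0.1 -0.1  0. ] rot [-3.137  0.011  1.561] open 0.09173916831873634
```

```bash
python3 -m creep '[[[3,3,-20,0,-0.6,0],[4,4,-22,0,0,0],[0,0,-22,0,0,0],[0,0,-20,0,0,0],[0,0,-6,0,0,0]]]'; python3 st.py|head -1; python3 -m creep '[[[0,0,0,0,0,0],[0,0,0,0,0,0]]]' 0 25;python3 st.py|head -1
```

```text
time: 9.38
tool_pos: [0.5345, -0.3349, 0.2828]
tool_rot: [3.131, 0.016, 1.552]
contact_force: [-1.2, 0.8, 0.5]
opening: 0.0918
G [ 0.5362 -0.3375  0.1238] r 407.6 phi 1.459 q 3.459 F [-1.2  0.8  0.5] T [-0.  -0.1 -0. ] rot [3.131 0.016 1.552] open 0.091845730033309
time: 9.55
tool_pos: [0.5342, -0.3345, 0.2813]
tool_rot: [3.134, 0.014, 1.55]
contact_force: [0.9, -0.5, -0.3]
opening: 0.0826
G [ 0.5353 -0.3368  0.1223] r 406.7 phi 1.463 q 3.463 F [ 0.9 -0.5 -0.3] T [-0.  -0.1  0. ] rot [3.134 0.014 1.55 ] open 0.08256462087119507
```

```bash
for i in 1; do python3 -m creep '[[[0,0,0,0,0,0],[0,0,0,0,0,0],[0,0,0,0,0,0],[0,0,0,0,0,0],[0,0,0,0,0,0]]]' 1 25
python3 -m creep '[[[0,0,0,0,0,0],[0,0,0,0,0,0],[0,0,0,0,0,0],[0,0,0,0,0,0],[0,0,0,0,0,0]]]'
python3 -m creep '[[[0,0,0,0,0,0],[0,0,0,0,0,0]]]'; done; python3 st.py|head -1
```

```text
time: 9.97
tool_pos: [0.5349, -0.3353, 0.2864]
tool_rot: [3.128, 0.019, 1.549]
contact_force: [0.7, 0.3, 0.1]
opening: 0.0496
time: 10.38
tool_pos: [0.535, -0.3354, 0.2876]
tool_rot: [3.126, 0.021, 1.549]
contact_force: [-0.5, -1.2, 0.7]
opening: 0.0161
time: 10.55
tool_pos: [0.5347, -0.3354, 0.2875]
tool_rot: [3.127, 0.02, 1.549]
contact_force: [-1.8, -0.3, 0.5]
opening: 0.0069
G [ 0.537  -0.3387  0.1285] r 409.4 phi 1.448 q 3.448 F [-1.8 -0.3  0.5] T [-0.   0.5  0.1] rot [3.127 0.02  1.549] open 0.006901466912021764
```

```bash
python3 -m creep '[[[0,0,20,0,0,0],[0,0,35,0,0,0],[0,0,40,0,0,0],[0,0,40,0,0,0],[0,0,40,0,0,0]]]' ; python3 st.py|head -1
python3 - <<'E'
from h import *
a=viewer.read_camera("side");b=viewer.read_camera("top")
g=lambda i:cv2.convertScaleAbs(i,alpha=1.2,beta=10)
cv2.imwrite('pics/c6.png',np.hstack([crop(g(b),300,120,130,160,3),crop(g(a),230,40,130,160,3)]))
E
```

```text
time: 10.97
tool_pos: [0.5322, -0.3341, 0.4551]
tool_rot: [-3.134, 0.004, 1.549]
contact_force: [0.6, -0.4, -0.8]
opening: 0.0068
G [ 0.531  -0.3348  0.2961] r 457.4 phi 1.075 q 3.075 F [ 0.6 -0.4 -0.8] T [-0.1 -0.2  0. ] rot [-3.134  0.004  1.549] open 0.0067833594159199
```

View pics/c6.png

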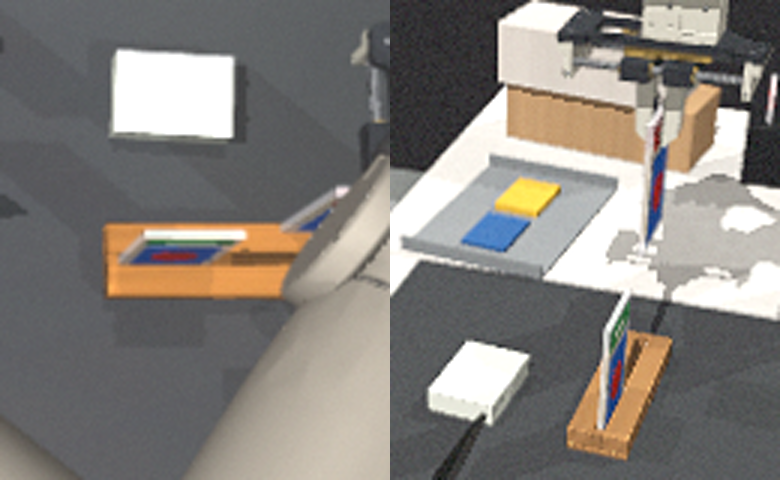

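The red case is lifted and the green case is undisturbed. I'm moving to the plate with the tilt.

```bash
python3 -m creep '[[[2,36,0,0,0,0.5],[2,38,0,0,0,0.5],[2,38,0,0,-4,0.5],[2,38,0,0,-5,0.5],[0,38,0,0,-5,0.5]]]' ; python3 st.py|head -1
python3 -m creep '[[[0,38,-4,0,-5,0.3],[0,38,-4,0,-5,0],[-2,38,-4,0,-5,0],[-4,30,-4,0,0,0],[-4,15,-4,0,0,0]]]' ; python3 st.py|head -1
```

```text
time: 11.48
tool_pos: [0.5397, -0.1477, 0.4581]
tool_rot: [2.887, 0.015, 1.578]
contact_force: [0.7, -0.2, -1.1]
opening: 0.007
G [ 0.5797 -0.1497  0.3042] r 313.3 phi 0.766 q 2.766 F [ 0.7 -0.2 -1.1] T [-0.   0.1 -0. ] rot [2.887 0.015 1.578] open 0.006980874990433324
time: 11.9
tool_pos: [0.5255, 0.0221, 0.434]
tool_rot: [2.611, 0.012, 1.58]
contact_force: [0.7, 0.2, -1.2]
opening: 0.0065
G [0.606  0.0213 0.2969] r 223.2 phi 0.209 q 2.209 F [ 0.7  0.2 -1.2] T [-0.   0.3  0. ] rot [2.611 0.012 1.58 ] open 0.006489995991248635
```

```bash
cat > tgt.py <<'E'
import sys
from h import *
th=np.radians(29.3);off=float(sys.argv[1])/1e3;L=.2815
Rv=Ro.from_euler('z',1.6,degrees=True).as_matrix()
n=Rv@[np.cos(th),0,np.sin(th)];u=Rv@[-np.sin(th),0,np.cos(th)]
h=np.array([.6025,.0715,0])+Rv@[.008,.006,.123]
bot=h+n*(.012+.0035+off);T=bot+L*u
Rt=np.c_[np.cross(n,-u),n,-u]
s=robot.observe();R=Ro.from_euler('xyz',s['tool_rot']).as_matrix()
print("t",round(s['time'],2),"delta mm",((T-s['tool_pos'])*1e3).round(1),"turn deg",np.degrees(Ro.from_matrix(Rt@R.T).as_rotvec()).round(2),"F",s['contact_force'].round(1),"T",s['torque'].round(2),"Fn",(s['contact_force']@n).round(2))
print("case gap along n (tool est) mm",((s['tool_pos']+R[:,2]*L-bot)@n*1e3).round(1)+off*1e3)
E
python3 tgt.py 40
```

```text
t 11.9 delta mm [ -4.5  53.1 -38.4] turn deg [0.65 1.1  1.04] F [ 0.7  0.2 -1.2] T [-0.01  0.28  0.03] Fn -0.02
case gap along n (tool est) mm 66.7
```

```bash
python3 -m creep '[[[-2,26,-12,0.6,1.1,1],[-2,20,-14,0,0,0],[0,6,-12,0,0,0],[0,0,0,0,0,0]]]' ; python3 tgt.py 40
python3 -m creep '[[[0,0,0,0,0,0],[0,0,0,0,0,0]]]' >/dev/null; python3 tgt.py 40
python3 - <<'E'
from h import *
a=viewer.read_camera("side");b=viewer.read_camera("top")
cv2.imwrite('pics/s7.png',a);cv2.imwrite('pics/t7.png',b)
g=lambda i:cv2.convertScaleAbs(i,alpha=1.4,beta=20)
cv2.imwrite('pics/c7.png',np.hstack([crop(g(b),200,130,60,90,6),crop(g(a),210,140,70,90,6)]))
E
```

```text
time: 12.23
tool_pos: [0.5175, 0.0811, 0.3911]
tool_rot: [2.637, -0.0, 1.605]
contact_force: [-0.6, -0.2, -2.1]
opening: 0.0068
t 12.23 delta mm [ 3.5 -5.8  4.5] turn deg [-0.01 -0.41 -0.36] F [-0.6 -0.2 -2.1] T [0.   0.34 0.02] Fn -1.6
case gap along n (tool est) mm 32.9
t 12.4 delta mm [ 3.9 -6.1  5.6] turn deg [ 0.   -0.59 -0.44] F [ 0.4  0.4 -0.9] T [-0.06  0.25  0.01] Fn -0.1
case gap along n (tool est) mm 31.2
```

View pics/c7.png

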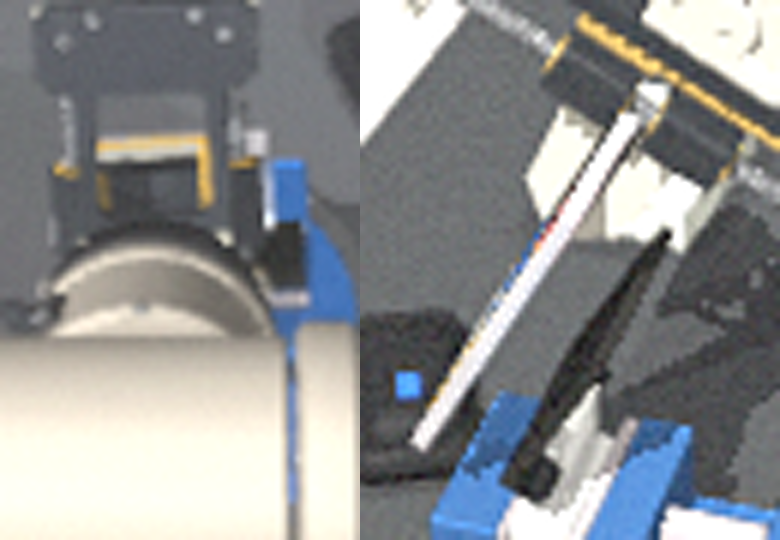

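```bash
python3 - <<'E'
from h import *
np.set_printoptions(precision=4,suppress=True,linewidth=220)
R=Ro.from_euler('z',1.6,degrees=True).as_matrix();h=np.array([.6025,.0715,0])+R@[.008,.006,.123]
g=cv2.cvtColor(cv2.imread('pics/s7.png'),cv2.COLOR_BGR2GRAY).astype(float)
E=[]
for r in range(180,212):
    c0=int(220.3+(213.3-r)*.679);w=np.arange(c0-3,c0+6);row=g[r,c0-3:c0+6]
    m=(row>100);E.append((r,(w*m).sum()/m.sum(),m.sum(),w[m][-1]+.5))
E=np.array(E);c=np.polyfit(E[:,0],E[:,1],1);print(c,(E[:,1]-np.polyval(c,E[:,0])).round(2),E[:,2])
s=robot.observe();Rt=Ro.from_euler('xyz',s['tool_rot']).as_matrix();tz=R.T@Rt[:,2];print("tool tilt",np.degrees(np.arctan2(tz[0],-tz[2])),"inplane",np.degrees(tz[1]))
for ly in(.0395,.0455,.0515):
    pp=[]
    for r in(214,165):
        o,d=ray("side",(np.polyval(c,r),r));o=R.T@(o-h);d=R.T@d;pp.append(o+d*(ly-o[1])/d[1])
    A,B=pp;print(A,B,"theta",np.degrees(np.arctan2(A[0]-B[0],B[2]-A[2])))
bot=R.T@(s['tool_pos']+Rt[:,2]*.2815-h);print("bottom est local",bot, "side px of +y bottom corner",proj("side",h+R@(bot+[0,.0405,0])))
E
```

```text
[ -0.6754 363.1976] [-0.12  0.05  0.23 -0.1   0.08  0.25 -0.07  0.1   0.28 -0.55  0.13  0.3  -0.02  0.16 -0.17 -0.49  0.18 -0.14 -0.47  0.21 -0.12 -0.44 -0.27  0.41  0.08 -0.24  0.44  0.11 -0.21  0.46  0.14 -0.19] [4. 5. 4. 4. 5. 4. 4. 5. 4. 5. 5. 4. 4. 5. 5. 5. 5. 5. 5. 5. 5. 5. 4. 4. 4. 4. 4. 4. 4. 4. 4. 4.]
tool tilt 28.813963163550678 inplane 0.19854169369416072
[0.0471 0.0395 0.0103] [-0.0381  0.0395  0.1661] theta 28.665201537953017
[0.0441 0.0455 0.0162] [-0.0402  0.0455  0.1705] theta 28.665201537953013
[0.0412 0.0515 0.0222] [-0.0423  0.0515  0.1749] theta 28.665201537953024
bottom est local [0.0429 0.0067 0.0211] side px of +y bottom corner [[218.7062 212.9957]]
```

```bash
sed -i 's/29.3/29.5/' tgt.py; python3 tgt.py 31
python3 -m creep '[[[-1,-4,0,0,-0.7,-0.4],[-6,-1,0,0,0,0],[-6,0,-1.5,0,0,0],[-5,0,-2,0,0,0]]]' ; python3 tgt.py 8
```

```text
t 12.5 delta mm [-5.2 -5.9  0.1] turn deg [ 0.01 -0.69 -0.38] F [ 0.2 -0.9 -0.8] T [-0.06  0.28  0.01] Fn -0.25
case gap along n (tool est) mm 32.3
time: 12.83
tool_pos: [0.4995, 0.0729, 0.3893]
tool_rot: [2.62, 0.001, 1.594]
contact_force: [-0.6, 0.2, -0.8]
opening: 0.0068
t 12.83 delta mm [-7.3  1.5 -9.7] turn deg [0.03 0.38 0.29] F [-0.6  0.2 -0.8] T [-0.03  0.3  -0.  ] Fn -0.92
case gap along n (tool est) mm 20.9
```

```bash
python3 -m creep '[[[-3,0,-5,0,0.3,0.3],[-3,0,-4,0,0,0],[0,0,0,0,0,0]]]' >/dev/null; python3 tgt.py 3
python3 -m creep '[[[0,0,0,0,0,0]]]' >/dev/null; python3 tgt.py 3
```

```text
t 13.08 delta mm [-3.2  1.9 -2.3] turn deg [0.03 0.01 0.01] F [-0.8  0.4 -2.7] T [-0.    0.29 -0.01] Fn -1.98
case gap along n (tool est) mm 6.9
t 13.17 delta mm [-3.   1.9 -2.1] turn deg [ 0.03 -0.01  0.01] F [ 0.7  0.9 -0.9] T [-0.02  0.26  0.01] Fn 0.16
case gap along n (tool est) mm 6.6
```

```bash
python3 -m creep '[[[-1.7,1.5,-1,0,0,0],[-1.7,0,-1,0,0,0],[0,0,0,0,0,0]]]' >/dev/null; python3 tgt.py 0
python3 -m creep '[[[-0.9,0,-0.5,0,0,0],[0,0,0,0,0,0]]]' >/dev/null; python3 tgt.py 0
python3 -m creep '[[[-0.9,0,-0.5,0,0,0],[0,0,0,0,0,0]]]' >/dev/null; python3 tgt.py 0
```

```text
t 13.42 delta mm [-2.2 -0.  -1.2] turn deg [ 0.02 -0.01 -0.01] F [-0.  -0.4 -1.2] T [-0.03  0.3  -0.  ] Fn -0.6
case gap along n (tool est) mm 2.5
t 13.58 delta mm [-1.4 -0.2 -0.8] turn deg [ 0.03  0.03 -0.02] F [ 0.1 -0.  -0.7] T [-0.04  0.3   0.04] Fn -0.22
case gap along n (tool est) mm 1.7
t 13.75 delta mm [-0.8 -0.2 -0.6] turn deg [ 0.03  0.12 -0.03] F [ 0.1 -0.2 -0.6] T [-0.04  0.31 -0.01] Fn -0.2
case gap along n (tool est) mm 1.6
```

```bash
python3 -m creep '[[[-0.9,0,-0.5,0,0,0],[0,0,0,0,0,0]]]' >/dev/null; python3 tgt.py 0
python3 -m creep '[[[-0.9,0,-0.5,0,0,0],[0,0,0,0,0,0]]]' >/dev/null; python3 tgt.py 0
python3 -m creep '[[[-0.9,0,-0.5,0,0,0],[0,0,0,0,0,0]]]' >/dev/null; python3 tgt.py 0
python3 - <<'E'
from h import *
a=viewer.read_camera("side");cv2.imwrite('pics/s8.png',a)
g=lambda i:cv2.convertScaleAbs(i,alpha=1.5,beta=20)
cv2.imwrite('pics/c8.png',crop(g(a),215,145,65,90,6))
E
```

```text
t 13.92 delta mm [-0.2 -0.1 -0.5] turn deg [ 0.04  0.22 -0.03] F [-0.1 -0.5 -1.3] T [ 0.    0.22 -0.01] Fn -0.7
case gap along n (tool est) mm 1.5
t 14.08 delta mm [ 0.4 -0.1 -0.4] turn deg [ 0.04  0.33 -0.03] F [ 0.4  0.4 -0.9] T [0.04 0.11 0.06] Fn -0.06
case gap along n (tool est) mm 1.4
t 14.25 delta mm [ 1.  -0.1 -0.2] turn deg [ 0.04  0.43 -0.03] F [ 0.9  0.3 -1.3] T [ 0.04 -0.03 -0.01] Fn 0.16
case gap along n (tool est) mm 1.4
```

View pics/c8.png

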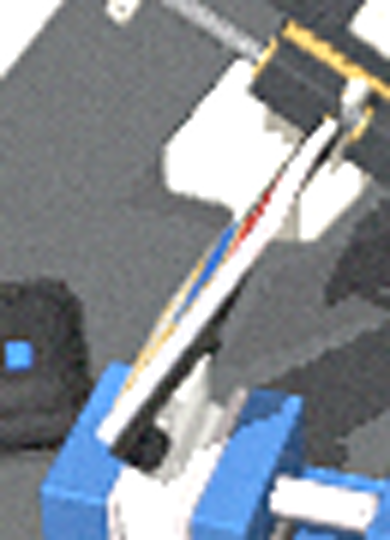

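```bash
for k in 1; do python3 -m creep '[[[-0.9,0,-0.5,0,0,0],[0,0,0,0,0,0]]]' >/dev/null; python3 tgt.py 0
python3 -m creep '[[[-0.9,0,-0.5,0,0,0],[0,0,0,0,0,0]]]' >/dev/null; python3 tgt.py 0
python3 -m creep '[[[-0.9,0,-0.5,0,0,0],[0,0,0,0,0,0]]]' >/dev/null; python3 tgt.py 0; done
python3 - <<'E'
from h import *
np.set_printoptions(precision=4,suppress=True,linewidth=220)
R=Ro.from_euler('z',1.6,degrees=True).as_matrix();h=np.array([.6025,.0715,0])+R@[.008,.006,.123]
a=viewer.read_camera("side");cv2.imwrite('pics/s9.png',a)
g=cv2.cvtColor(a,cv2.COLOR_BGR2GRAY).astype(float)
for r in range(168,222,6):print(r,g[r,225:270].astype(int))
E
```

```text
t 14.47 delta mm [ 1.5 -0.1 -0.2] turn deg [ 0.04  0.54 -0.03] F [ 1.6  0.2 -1.4] T [ 0.03 -0.08  0.07] Fn 0.73
case gap along n (tool est) mm 1.4
t 14.63 delta mm [ 2.  -0.1 -0.1] turn deg [ 0.05  0.66 -0.04] F [ 3.   0.1 -1. ] T [ 0.01 -0.18  0.13] Fn 2.12
case gap along n (tool est) mm 1.6
t 14.8 delta mm [ 2.5 -0.1 -0. ] turn deg [ 0.05  0.79 -0.04] F [ 2.9  0.5 -1.1] T [ 0.01 -0.21  0.11] Fn 1.94
case gap along n (tool est) mm 1.7
168 [ 66  75  67  65  65  66  64  71  64  66  63  70  64  67  68  65  64  59 116 217 222 219 220 220 219 219 221 219 220 222 209 182 171 170 173 173 176 115 107 106  72 127 209 209 119]
174 [ 67  63  61  64  65  65  66  67  66  68  66  67  69  62  60  61  52  93 183 188 184 184 184 185 183 184 184 178 174 171 173 173 172 170 175 156  60 191 216 189 190  72  94 168 174]
180 [ 69  70  66  65  70  64  68  67  67  73  66  66  67  67  62  68  57  62  59  59  57  61  63  60  58  62  58  57  54 142 179 104  99  75 164 185 182 194 120 107 106 172 176 173 172]
186 [ 65  70  67  66  66  70  65  65  68  69  64  67  69  67  68  67  64  71  68  62  73  68  65  65  
[... 313 characters left out ...]
9  67  66  65  67  64  65 111 139 131 102 140 155 155 157  98  30  25  36  63  70  69  65  58  59  65  55  59  59  63  64  55  58  60  59  64]
204 [ 28  26  12  14  34  68  65  64  68  69  62  66  75 124 142 123 152 156 157 124  53  25  27  53 128  50  62  63  63  57  59  64  58  67  66  64  71  71  71  69  69  67  72  50  43]
210 [ 28  32  23  20  23  74  96  96  93 101 132 159 168 164 169  78  30  27  58 155 165 154 134 129  96  69  67  63  76 100 122  73  57  55  60  57  52  45  40  40  39  40  44  46  43]
216 [ 28  42  78  87  83  81 139 169 168 177 101  38  30  41  20  24  44 112 113 137 131 115 112 114 139 132 104 103  79  49  84  81  85  93  87  86  89  87  59  45  43  43  42  43  47]
```

```bash
python3 -m creep '[[[0.8,0,0.4,0,0.4,0],[0,0,0,0,0,0]]]' >/dev/null; python3 tgt.py 0
python3 -m creep '[[[0,0,0,0,0,0]]]' >/dev/null; python3 tgt.py 0
python3 -m creep '[[[0,0,0,0,0,0]]]' >/dev/null; python3 tgt.py 0
python3 -m creep '[[[0,0,0,0,0,0]]]' >/dev/null; python3 tgt.py 0
```

```text
t 15.02 delta mm [ 1.5 -0.1 -0.8] turn deg [ 0.06  0.42 -0.04] F [ 2.7  0.8 -0.5] T [-0.   -0.33  0.17] Fn 2.14
case gap along n (tool est) mm 1.2
t 15.1 delta mm [ 1.5 -0.1 -0.8] turn deg [ 0.06  0.41 -0.04] F [ 3.3  1.8 -0.8] T [-0.02 -0.44  0.14] Fn 2.52
case gap along n (tool est) mm 1.2
t 15.18 delta mm [ 1.5 -0.1 -0.8] turn deg [ 0.06  0.41 -0.04] F [ 3.4  0.5 -0.6] T [ 0.01 -0.52  0.14] Fn 2.68
case gap along n (tool est) mm 1.1
t 15.27 delta mm [ 1.5 -0.1 -0.8] turn deg [ 0.06  0.41 -0.04] F [ 3.   0.4 -0.3] T [ 0.01 -0.47  0.18] Fn 2.41
case gap along n (tool est) mm 1.1
```

```bash
python3 -m creep '[[[-0.9,0,-0.5,0,0,0.4],[0,0,0,0,0,0],[0,0,0,0,0,0]]]' >/dev/null; python3 tgt.py 0
python3 -m creep '[[[-0.5,0,-0.3,0,0,0.3],[0,0,0,0,0,0],[0,0,0,0,0,0]]]' >/dev/null; python3 tgt.py 0
python3 -m creep '[[[0,0,0,0,0,0],[0,0,0,0,0,0]]]' >/dev/null; python3 tgt.py 0
```

```text
t 15.52 delta mm [ 2.1  0.2 -0.7] turn deg [ 0.08  0.53 -0.47] F [ 4.   0.3 -0.9] T [ 0.06 -0.42  0.09] Fn 3.05
case gap along n (tool est) mm 1.1
t 15.77 delta mm [ 2.4  0.5 -0.7] turn deg [ 0.06  0.6  -0.74] F [ 3.7  0.1 -0.7] T [ 0.02 -0.44 -0.08] Fn 2.85
case gap along n (tool est) mm 1.2
t 15.93 delta mm [ 2.4  0.5 -0.7] turn deg [ 0.04  0.61 -0.73] F [ 4.4 -0.7 -0.7] T [-0.01 -0.48 -0.15] Fn 3.48
case gap along n (tool est) mm 1.2
```

```bash
python3 -m creep '[[[0,0,0,0,0,-0.2],[0,0,0,0,0,0]]]' >/dev/null; python3 tgt.py 0; python3 - <<'E'
from h import *
a=viewer.read_camera("side");b=viewer.read_camera("top")
g=lambda i:cv2.convertScaleAbs(i,alpha=1.3,beta=15)
cv2.imwrite('pics/c9.png',np.hstack([cv2.resize(g(b)[70:320,60:460],(400,500)),crop(g(a),215,145,65,90,6)[:500]])[:, :800])
R=Ro.from_euler('z',1.6,degrees=True).as_matrix();h=np.array([.6025,.0715,0])+R@[.008,.006,.123]
q=cv2.cvtColor(a,cv2.COLOR_BGR2GRAY).astype(float);E=[]
for r in range(186,218):
    row=q[r,225:262];i=[k for k in range(len(row)-2) if row[k]>140 and row[k+2]<95]
    if i:E.append((r,225+i[-1]))
E=np.array(E);c=np.polyfit(E[:,0],E[:,1],1);pp=[]
for r in(215,188):
    o,d=ray("side",(np.polyval(c,r),r));o=R.T@(o-h);d=R.T@d;pp.append(o+d*(.0465-o[1])/d[1])
A,B=pp;print("case back edge theta",np.degrees(np.arctan2(A[0]-B[0],B[2]-A[2])),c,np.std(E[:,1]-np.polyval(c,E[:,0])))
E
```

```text
t 16.1 delta mm [ 2.4  0.3 -0.7] turn deg [ 0.02  0.61 -0.52] F [ 3.8 -0.1 -0.6] T [-0.04 -0.47  0.04] Fn 3.03
case gap along n (tool est) mm 1.2
case back edge theta 29.26176429580252 [ -0.75439883 398.13636364] 1.7225273408229829
```

View pics/c9.png

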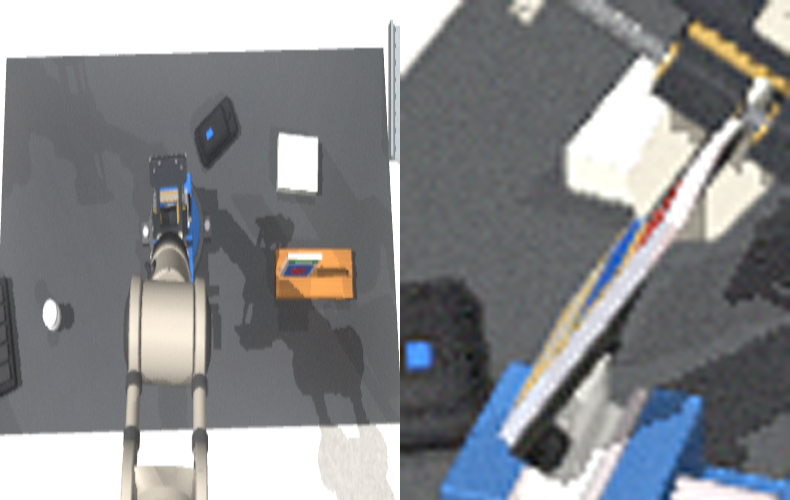

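The case sits flush on the plate, the force is steady at about 3 N, and the other items look unmoved. Handing in.

```bash
python3 -c "
from cell import robot
print(robot.hand_in());s=robot.observe();print(s['time'],s['contact_force'],s['opening'])"
```

```text
the job is handed in; nothing more can be done
None
the job is handed in; nothing more can be done
```

I cranked the vise onto the stage's foot and handed in with the red case held flush against the plate. My last checks agreed with the task, except for a small spread in the slope measurements. `hand_in()` reports no verdict, so success is not confirmed.

- **Vise:** I turned the handle to about 9.07 rad, held it and let go. The camera then put it at about 8.53 rad, which matches the described tight spring-back. I could not measure the jaw force itself.
- **Case:** I lifted the red case from the groove nearer the robot's right (-y), tilted it and pressed it on until the force settled.
- **Force:** The last readings gave about 3 N along the plate's normal. The finger opening last read 7 mm, at the case's thickness. The remaining moments on the tool suggest contact spread over the face.
- **Position:** By the tool's pose, the case was about 1 mm off centre and within 2 mm of the plate's bottom edge. The estimated gap of about 1 mm is within camera error.
- **Slope (the checks that disagreed):** The side camera gave 29.7° for the plate, and the top camera gave 27 to 30°. For the case, the tool's pose gave about 30.1°, and a last rough edge fit, with a large scatter, gave 29.3°. All but the lowest top-camera reading (27°) fall inside the 2.3° tolerance around the case's slope.
- **Other things:** In the last top picture the green case, mouse, loupe and sleeves looked unmoved. I judged this by eye and did not measure it.

The job was handed in at about 16 s of the 56 s allowed.

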